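# Drive a stuck cross pin out of a shaft with a pin punch

## Task

A brass cross pin is stuck in the square shaft clamped in the blue bench block. Take the green pin punch out of its wooden stand, feel along the groove on top of the shaft for the pin hole and drive the pin down until it is right out of the underside of the shaft, never bearing on the work with more than 40 N; then hang the punch upright in its stand again and let go. Leave the oil bottle, pulley, rod clamp and bearing where they are.

Things in the scene. Friction and masses are not known exactly. Their poses are not given: they have to be found in the camera images.
- punch: ball-nosed pin punch, green eight-sided handle, thin steel nose, 138 mm long, 0.08 to 0.17 kg. Origin at the nose's tip, +z to the handle. Nose 5 mm diameter, ball end, z = 0 to 42 mm; widens to 12 mm at z = 49; black flange 24 mm diameter, z = 51 to 55; handle 12 mm across flats, z = 55 to 137, flats facing +-x and +-y. Hangs upright in the stand, flange on its top face, nose in the hole
- stand_mouth (a point): centre of the hole in the top face of the wooden stand, 60 mm above the bench, z up. Stand 70x70x60 mm on an 80x80 mm foot, fixed; hole 17 mm square, 56 mm deep
- block: blue bench block, fixed, 170x74 mm, cradling a clamped square steel shaft 34 mm wide, 150 mm long, top 62 mm above the bench; origin at the block's underside centre, z up, x along shaft and groove. Where along the block's x the shaft is clamped varies by 14 mm either way and is not measured. A 54 mm wide window in the block's middle shows the shaft's underside, 30 mm above the bench
- groove_mid (a point): point on the floor of the groove in the shaft's top, above the block's centre, 57 mm above the bench (fixed to the block); x along the groove, z up. Groove as long as the shaft, 7.4 mm wide, 5 mm deep. The pin hole, 7 mm diameter, vertical, lies on the groove's centre line within 14 mm either way along x of this point; from 3.5 mm off the nose starts to sink into it
- pin (a joint): how far the brass pin (6 mm diameter, 22 mm long) in the hole has been driven down, in m. At 0 its top is 4 mm below the groove's floor; starts at 0 to 0.003. It yields to a steady push of about 12 N, plus 0.8 N per 10 mm/s, and stays where left. Above 0.023 it is clear of the shaft's underside; at 0.025 it meets the hard floor of the block
- oil: yellow oil bottle, 28 mm diameter, 78 mm tall, standing loose near the block; origin at the centre of its underside; bystander
- pulley: white toothed pulley, 24 mm diameter, 18 mm tall, loose near the block; origin at the centre of its underside; bystander
- clamp: white rod clamp block, 24x40x18 mm, loose near the block; origin at the centre of its underside; bystander
- bearing: steel ball bearing lying flat, 26 mm diameter, 8 mm tall, loose near the stand; origin at the centre of its underside; bystander
Not all that is in view belongs to the job. Of the things that look like the part that bears stand_mouth, the smaller one is meant.

How it is judged:
By the outcome, as a careful person would: the job done as asked, in the order asked, and still so for the second after the job is handed in, with the robot touching nothing.
It also fails if it takes over 72 s, if anything falls off the work surface, if the arm or the gripper's body presses on something with over 40 N, if the wrist force passes 120 N, or if a joint passes its speed limit or range.

## Robot

A 6-joint arm with a two-finger parallel gripper is mounted at the origin on a cart in front of the work surface, level with it; the furniture and walls round the work are solid. World frame = base frame: x ahead of the robot, y to its left, z up, the work surface at z = 0. Lengths are in m, angles in rad, forces in N, time in s.
With the tool pointing down it reaches from about 0.25 to 0.775 m from the base axis. Payload 4 kg.
Tool frame: the origin (TCP) lies at the very end of the fingers, on their centre line; the grasp point (between the pads) lies robot.tcp_to_grasp behind it (robot.tcp_to_grasp is the distance from the TCP to the grasp point, in m); y points along the fingers, z is the direction in which the jaws open and shut, and the axes are right-handed (so a half turn about y gives the same grasp; the last joint's range is limited). The gripper opens to 85 mm and grips with 20 to 120 N. Pads are 22 mm wide; open, the fingers measure 114 mm over their backs; the gripper's body (76 mm by 85 mm) begins 54 mm behind the grasp point. The pads swing forward as they close: fully open they stand 13 mm farther back than shut.
Start: joints at [1.046, 0.087, 1.371, -0, 1.684, -0.103], TCP at [0.225, 0.502, 0.231] pointing down, gripper open.
Joint ranges: [-3.1, 3.1], [-0.76, 2.03], [0.27, 2.55], [-1.08, 4.22], [0.17, 2.65], [-2.57, 2.57]. Speed limits (rad/s): [2.79, 2.79, 3.14, 3.14, 3.14, 3.14].

## Interface

Orientations are given as [roll, pitch, yaw] about the fixed x, y, z axes, in that order (R = Rz(yaw) Ry(pitch) Rx(roll)).
In Python, from cell import robot gives the robot as it stands.
- The arm moves only by the tool step_arm, never from a script. Its argument "motion" is a list that holds one entry, the list of rows, each a list of 7 numbers: the shift along the tool's x, y, z in cm, then the turn, a rotation vector about the tool's x, y, z in rad, then the opening, from 0 (shut) to 1 (fully open). In form: [[[x, y, z, wx, wy, wz, gripper], ...]]. A call has 1 to 10 rows; each row shifts and turns the commanded pose from where the row before left it, along the tool's axes as they then stand; what a row does not reach is not made up. A row lasts 1/12 s, in which the tool goes at most 41.7 mm and 7.16 degrees, less where a joint would pass 70% of its speed; a pose out of reach is approached as far as the arm can. A call is refused whole if a number of a shift passes 4.17 or a number of a turn 0.125, either way. A call with a gripper value outside its range is refused whole. The fingers move at their own pace and stop on an object; "squeeze" is the grip in N (left out, the last holds). Time passes only in rows, so rows that do not move let the fingers close. It gives the time, the measured TCP pose, the force and the opening at its end, in the units of the state.
- robot.read_state(): the state, without advancing time (a new reading comes with each control period).
- robot.camera(name): name is "scene" or "top"; returns a dict with "image" (480x640x3 uint8, blue, green, red), "intrinsics" (3x3 intrinsics, pixels), "xyz" and "attitude" of the camera in the world. Camera axes: x right, y down, z forward; pixel columns grow to the right and rows downward; lengths in m; the calibration is good to about 2 mm. A picture is of the moment at which its call begins. There is no depth.
- robot.job_done(): hands the job in, once; it reports no verdict.
The state is a dict: "clock": time; "joint_positions": joint angles; "joint_velocities": joint speeds; "joint_torque": joint torques, N m; "tcp_pos": TCP position; "ee_rot": TCP orientation; "wrist_force": force on the tool from outside, world axes, zero at the start; "torque": the same for the moment, N m; "grip_width": opening from 0.0 (shut) to 1.0 (fully open).
Only numpy, scipy, OpenCV 4.12 (cv2) and the standard library are available. Lean on these libraries where they do the work, as an engineer would, in place of code of your own. Each camera call takes 0.05 s, during which the arm holds its last target.

## Working session

There is one attempt and no reset: what is moved stays moved. The work goes in short steps, Python scripts to look and compute and a tool call to move; the robot and the scene stay as the last step left them, time stands still between calls to the robot, and variables do not carry over. Pictures are saved under pics/ and viewed, and the job is handed in when it is done.

Besides the shell and the picture viewer there is one more tool, called by a JSON object that holds its "op" and its "data", one argument or row to a line. step_arm: Moves the arm, as the interface text tells. Its arguments: {"type":"object","properties":{"motion":{"type":"array"},"squeeze":{"type":"number"}},"required":["motion"]}

```bash
ls; mkdir -p pics; python3 - <<'E'
from cell import robot
import cv2, json
print(robot.read_state()); print(robot.tcp_to_grasp)
for n in("scene","top"):
    c=robot.camera(n); cv2.imwrite(f"pics/{n}0.png",c["image"]); print(n,c["intrinsics"],c["xyz"],c["attitude"])
E
```

```text
pics
{'clock': 0.0, 'joint_positions': array([ 1.04590950e+00,  8.79704711e-02,  1.37230032e+00,  2.70725719e-05,
        1.68360914e+00, -1.03115813e-01]), 'joint_velocities': array([ 0.0011201 , -0.00054131, -0.00080728,  0.00077761,  0.00059531,
       -0.00149563]), 'joint_torque': array([-6.25149733e-04, -3.51876819e+01, -3.13261628e+01, -2.69687571e-04,
        1.12343190e-02,  1.01819577e-06]), 'tcp_pos': array([0.22490262, 0.50135214, 0.23010731]), 'ee_rot': array([-1.57306868e+00,  2.62200939e-04, -4.21768298e-01]), 'wrist_force': array([-0.2335835 , -1.03506838, -0.0461328 ]), 'torque': array([-0.04222043, -0.02884751,  0.00266717]), 'grip_width': 1.0008705146642012}
0.0187
scene [[546.29333404   0.         329.00214271]
 [  0.         546.29333404 239.32885226]
 [  0.           0.           1.        ]] [-0.01539241 -0.22185697  0.73265028] [-2.37308782e+00 -2.12304275e-04 -9.93683978e-01]
top [[527.22802386   0.         317.58058035]
 [  0.         527.22802386 242.39916363]
 [  0.           0.           1.        ]] [0.42191957 0.12771045 0.92255956] [-3.01211518  0.01391734 -1.54504293]
```

View pics/scene0.png

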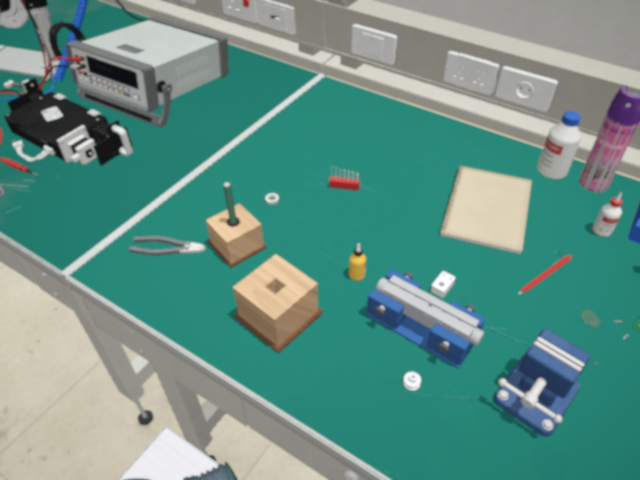

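View pics/top0.png

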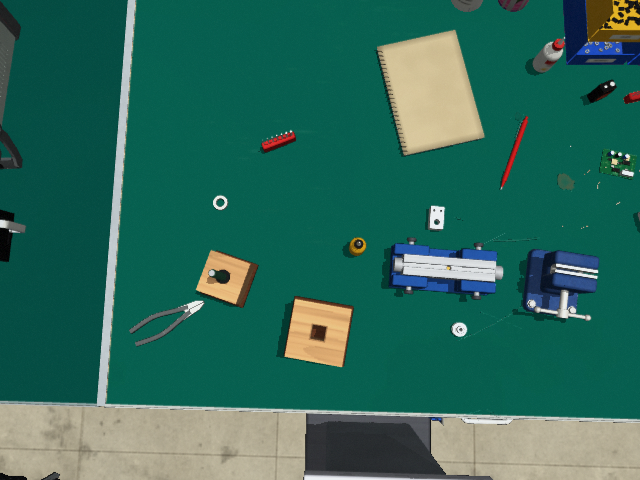

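The scene view shows the punch in the small stand (flange near 232,222) and the block near (425,315). The top view shows the stand at (226,278), block at (447,268), oil (358,246), pulley (459,329), clamp (437,218) and bearing (220,202). A brass-coloured dot near (448,267) may be the pin hole. I'll zoom in on it.

```bash
cat > h.py <<'E'
import cv2, numpy as np
from scipy.spatial.transform import Rotation as R
from cell import robot
def cam(n):
    c=robot.camera(n); c["R"]=R.from_euler("xyz",c["attitude"]).as_matrix(); return c
def ray(c,u,v):
    d=c["R"]@np.linalg.solve(c["intrinsics"],[u,v,1.0]); return np.array(c["xyz"]),d
def onz(c,u,v,z):
    o,d=ray(c,u,v); return o+d*(z-o[2])/d[2]
def proj(c,p):
    q=c["R"].T@(np.array(p)-c["xyz"]); q=c["intrinsics"]@q; return q[:2]/q[2]
E
python3 - <<'E'
from h import *
c=cam("top"); im=c["image"]
a=cv2.resize(im[235:305,380:510],None,fx=6,fy=6,interpolation=cv2.INTER_CUBIC)
cv2.imwrite("pics/blk.png",a)
a=cv2.resize(im[235:320,180:280],None,fx=6,fy=6,interpolation=cv2.INTER_CUBIC)
cv2.imwrite("pics/std.png",a)
for z in (0,.06): print(onz(c,226,278,z),onz(c,447,268,z))
E
```

```text
[0.47490169 0.30258709 0.        ] [ 0.50199332 -0.08366559  0.        ]
[0.47145592 0.29121373 0.06      ] [ 0.49678561 -0.06991845  0.06      ]
```

View pics/blk.png

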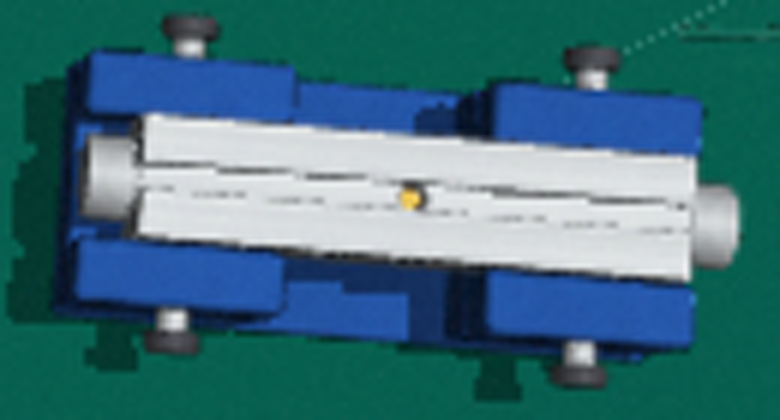

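View pics/std.png

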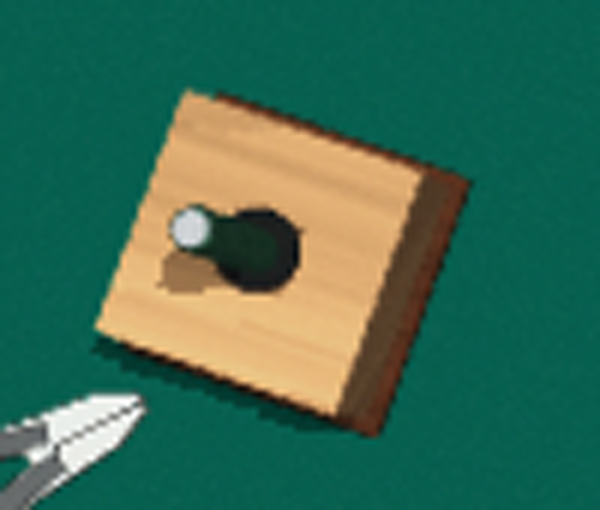

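```bash
python3 - <<'E'
from h import *
c=cam("top"); im=c["image"]; hsv=cv2.cvtColor(im,cv2.COLOR_BGR2HSV)
s=cam("scene"); ims=s["image"]
# stand top by colour
m=cv2.inRange(hsv,(8,60,150),(25,200,255)); m[:, :180]=0; m[:,280:]=0; m[:240]=0;m[320:]=0
m=cv2.morphologyEx(m,cv2.MORPH_CLOSE,np.ones((3,3)))
k=max(cv2.findContours(m,0,2)[0],key=cv2.contourArea)
h=cv2.convexHull(k); r=cv2.minAreaRect(h); b=cv2.boxPoints(r)
print("stand",r,cv2.contourArea(h)); P=np.array([onz(c,*p,.06) for p in b]); print(P,P.mean(0)); 
for i in range(4):
    e=P[(i+1)%4]-P[i]; print(np.linalg.norm(e),np.degrees(np.arctan2(e[1],e[0])))
print("flange",onz(c,180+258/6,235+250/6,.064),"top",onz(c,180+190/6,235+228/6,.146))
print("hole",onz(c,380+414/6,235+197/6,.056))
# shaft top
m=cv2.inRange(hsv,(0,0,130),(180,40,255)); m[:, :385]=0; m[:,505:]=0; m[:240]=0;m[300:]=0
k=max(cv2.findContours(m,0,2)[0],key=cv2.contourArea); print("shaft",cv2.minAreaRect(k))
# blue block
for nm,cc in(("top",c),("scene",s)):
    hh=cv2.cvtColor(cc["image"],cv2.COLOR_BGR2HSV)
a=cv2.resize(ims[170:270,190:290],None,fx=6,fy=6,interpolation=cv2.INTER_CUBIC);cv2.imwrite("pics/s_std.png",a)
a=cv2.resize(ims[260:370,355:490],None,fx=5,fy=5,interpolation=cv2.INTER_CUBIC);cv2.imwrite("pics/s_blk.png",a)
E
```

```text
stand ((222.55233764648438, 276.51849365234375), (42.545501708984375, 42.98926544189453), 19.440034866333008) 1799.0
[[0.45107175 0.34056955 0.06      ]
 [0.51835075 0.32058583 0.06      ]
 [0.49652664 0.25320783 0.06      ]
 [0.42975829 0.27374206 0.06      ]] [0.47392686 0.29702632 0.06      ]
0.07018414294538296 -16.54286980868783
0.07082434331078129 -107.94742794373772
0.06985462006625408 162.9050171919178
0.07014397948622375 72.31082771928607
flange [0.47327816 0.2954692  0.064     ] top [0.47337153 0.29650673 0.146     ]
hole [ 0.49748766 -0.07410783  0.056     ]
shaft ((448.43280029296875, 267.3332824707031), (108.02027893066406, 20.337200164794922), 4.610649585723877)
```

View pics/s_std.png

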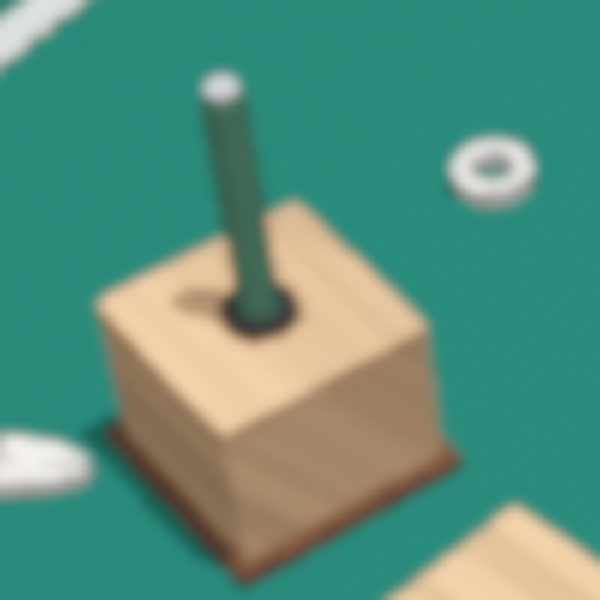

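View pics/s_blk.png

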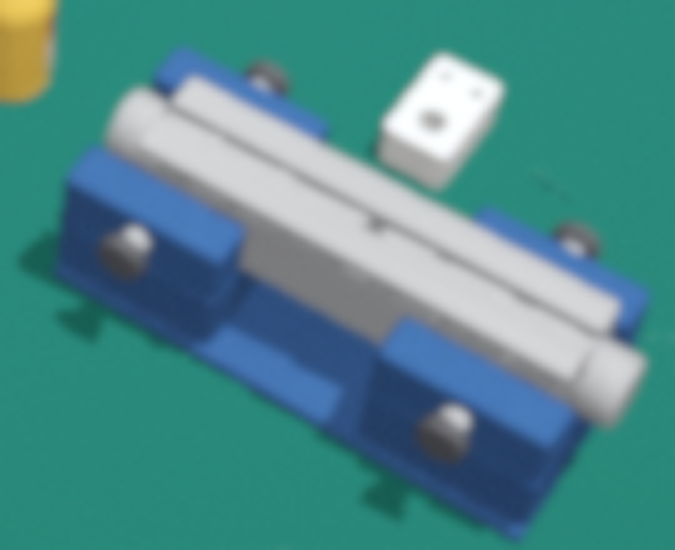

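```bash
cat >> h.py <<'E'
def shift(target, rot=None):
    "cm in tool axes from measured TCP to target"
    s=robot.read_state(); Rt=R.from_euler("xyz",s["ee_rot"] if rot is None else rot)
    return Rt.inv().apply(np.array(target)-s["tcp_pos"])*100
def st():
    s=robot.read_state(); print("t",round(s["clock"],2),"tcp",s["tcp_pos"].round(4),"rot",s["ee_rot"].round(4),"F",s["wrist_force"].round(1),"M",s["torque"].round(2),"g",round(s["grip_width"],3))
E
python3 - <<'E'
from h import *
s=cam("scene"); c=cam("top")
print("hole scene",onz(s,355+377/5,260+225/5,.057))
print("punch top scene",onz(s,190+222/6,170+87/6,.146))
a=onz(c,380+141/6,235+172/6,.062);b=onz(c,380+694/6,235+217/6,.062)
print("groove dir",a,b,np.degrees(np.arctan2(*(b-a)[1::-1])))
print(shift([.4733,.2962,.20],[-1.5708,0,-0.309]))
E
```

```text
hole scene [ 0.49940685 -0.07334867  0.057     ]
punch top scene [0.47360687 0.29768219 0.146     ]
groove dir [0.50196599 0.00131396 0.062     ] [ 0.49339    -0.14831954  0.062     ] -93.28021968034334
[ 29.89033907   3.10590098 -12.02968754]
```

{"op": "step_arm", "data": {
  "motion": [
    [[0,0,0,0,-0.113,0,0.6]]
  ]
}}

```text
clock: 0.43
tcp_pos: [0.2251, 0.5018, 0.2312]
ee_rot: [-1.571, 0.0, -0.307]
wrist_force: [-0.4, -0.1, -0.1]
grip_width: 0.882
```

{"op": "step_arm", "data": {
  "motion": [
    [[3,0.3,-1.2,0,0,0,0.6],[3,0.3,-1.2,0,0,0,0.6],[3,0.3,-1.2,0,0,0,0.6],[3,0.3,-1.2,0,0,0,0.6],[3,0.3,-1.2,0,0,0,0.6],[3,0.3,-1.2,0,0,0,0.6],[3,0.3,-1.2,0,0,0,0.6],[3,0.3,-1.2,0,0,0,0.6],[3,0.3,-1.2,0,0,0,0.6],[2.9,0.4,-1.2,0,0,0,0.6]]
  ]
}}

```text
clock: 1.27
tcp_pos: [0.4748, 0.2954, 0.2005]
ee_rot: [-1.57, -0.001, -0.309]
wrist_force: [0.1, 0.3, 0.1]
grip_width: 0.595
```

{"op": "step_arm", "data": {
  "motion": [
    [[0,0,0,0,0,0,0.6],[0,0,0,0,0,0,0.6]]
  ]
}}

```text
clock: 1.43
tcp_pos: [0.4743, 0.2954, 0.1996]
ee_rot: [-1.572, 0.001, -0.312]
wrist_force: [-0.5, -0.1, 0.4]
grip_width: 0.599
```

```bash
python3 - <<'E'
from h import *
c=cam("top");cv2.imwrite("pics/t1.png",cv2.resize(c["image"][200:340,140:300],None,fx=4,fy=4))
st();print(shift([.4734,.2965,.0863]))
E
```

```text
t 1.48 tcp [0.4736 0.2964 0.2001] rot [-1.5708e+00  1.1000e-03 -3.1010e-01] F [-0.2  1.6 -0.7] M [-0.02 -0.02 -0.04] g 0.599
[-8.54141292e-03  1.13756250e+01  9.37056539e-03]
```

{"op": "step_arm", "data": {
  "motion": [
    [[0,2.5,0,0,0,0,0.6],[0,2.5,0,0,0,0,0.6],[0,2.5,0,0,0,0,0.6],[0,2,0,0,0,0,0.6],[0,1.4,0,0,0,0,0.6],[0,0.5,0,0,0,0,0.6],[0,0,0,0,0,0,0.6]]
  ]
}}

```text
clock: 2.07
tcp_pos: [0.4718, 0.2972, 0.085]
ee_rot: [-1.573, 0.002, -0.307]
wrist_force: [0.2, 0.6, 0.7]
grip_width: 0.6
```

{"op": "step_arm", "data": {
  "motion": [
    [[0,0,0,0,0,0,0.3],[0,0,0,0,0,0,0.2],[0,0,0,0,0,0,0.1],[0,0,0,0,0,0,0],[0,0,0,0,0,0,0],[0,0,0,0,0,0,0],[0,0,0,0,0,0,0],[0,0,0,0,0,0,0]]
  ],
  "squeeze": 70
}}

```text
clock: 2.73
tcp_pos: [0.4744, 0.2973, 0.0881]
ee_rot: [-1.568, -0.002, -0.309]
wrist_force: [-0.7, 0.6, 5.5]
grip_width: 0.124
```

```bash
python3 - <<'E'
from h import *
c=cam("scene");cv2.imwrite("pics/s2.png",cv2.resize(c["image"][130:290,150:310],None,fx=4,fy=4))
st()
E
```

```text
t 2.78 tcp [0.4744 0.2973 0.0881] rot [-1.5681 -0.0019 -0.3089] F [-0.8  0.4  6.1] M [ 0.15  0.14 -0.02] g 0.125
```

View pics/s2.png

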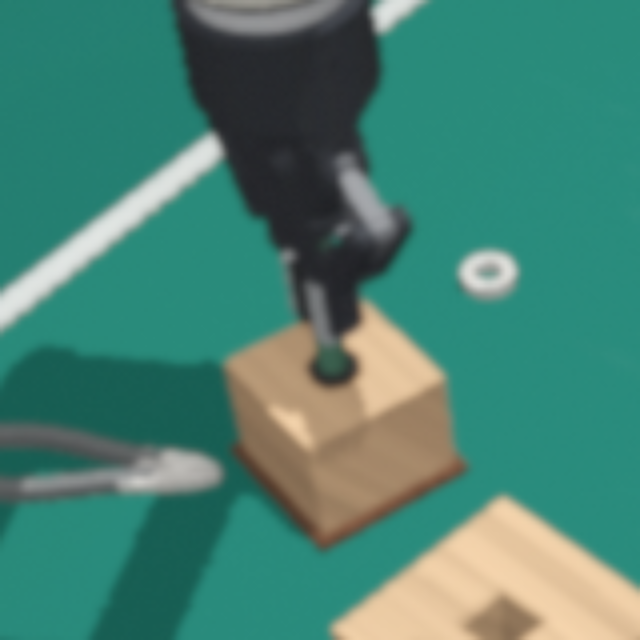

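{"op": "step_arm", "data": {
  "motion": [
    [[0,-0.5,0,0,0,0,0],[0,-1.5,0,0,0,0,0],[0,-2,0,0,0,0,0],[0,-2,0,0,0,0,0],[0,-2,0,0,0,0,0],[0,-2,0,0,0,0,0],[0,-0.5,0,0,0,0,0],[0,0,0,0,0,0,0],[0,0,0,0,0,0,0]]
  ],
  "squeeze": 70
}}

```text
clock: 3.53
tcp_pos: [0.4732, 0.2963, 0.1902]
ee_rot: [-1.572, 0.001, -0.309]
wrist_force: [0.0, 0.4, -1.9]
grip_width: 0.127
```

```bash
python3 - <<'E'
from h import *
for n in("scene","top"):
    c=cam(n)
    s=robot.read_state(); u,v=proj(c,s["tcp_pos"]-[0,0,.04]).astype(int)
    print(n,u,v,proj(c,s["tcp_pos"]-[0,0,.079]))
    cv2.imwrite(f"pics/{n}3.png",cv2.resize(c["image"][v-60:v+60,u-60:u+60],None,fx=5,fy=5,interpolation=cv2.INTER_CUBIC))
st(); print(shift([.498,-.074,.187]))
E
```

```text
scene 227 183 [230.20817879 201.17575523]
top 211 273 [216.87317213 275.12815152]
t 3.63 tcp [0.4727 0.2961 0.189 ] rot [-1.5736  0.0028 -0.3089] F [-0.2 -0.1 -1.9] M [ 0.02 -0.02 -0.04] g 0.123
[ 13.66527301   0.2617154  -34.48555499]
```

View pics/scene3.png

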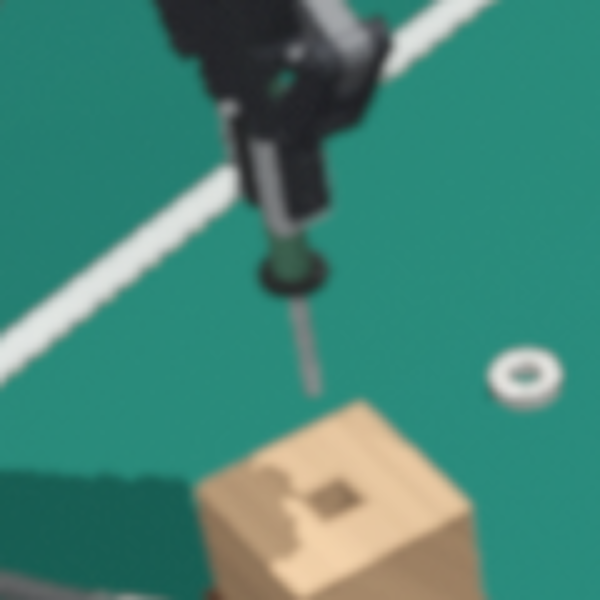

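View pics/top3.png

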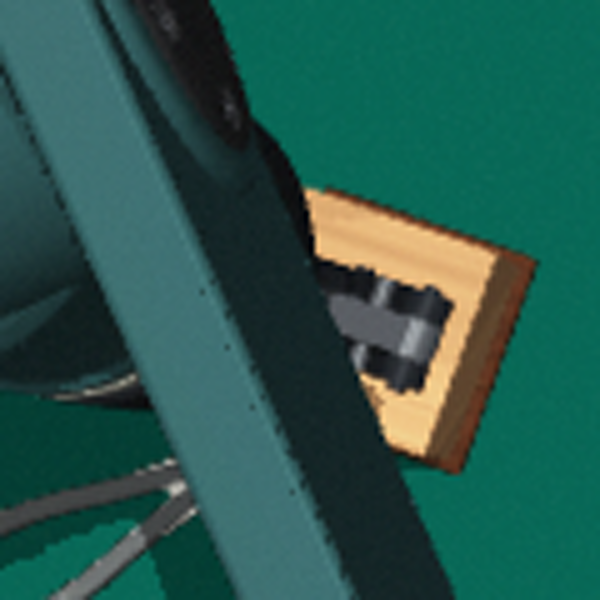

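{"op": "step_arm", "data": {
  "motion": [
    [[0.4,0,-1,0,0,0,0],[0.9,0,-2.2,0,0,0,0],[1.2,0,-3,0,0,0,0],[1.2,0,-3,0,0,0,0],[1.2,0,-3,0,0,0,0],[1.2,0,-3,0,0,0,0],[1.2,0,-3,0,0,0,0],[1.2,0,-3,0,0,0,0],[1.2,0,-3,0,0,0,0],[1.2,0,-3,0,0,0,0]]
  ]
}}

```text
clock: 4.47
tcp_pos: [0.4937, 0.0022, 0.1902]
ee_rot: [-1.572, 0.002, -0.309]
wrist_force: [1.2, -0.8, -0.1]
grip_width: 0.127
```

{"op": "step_arm", "data": {
  "motion": [
    [[1.2,0,-3,0,0,0,0],[0.9,0,-2.3,0,0,0,0],[0.5,0,-1.3,0,0,0,0],[0.2,0,-0.6,0,0,0,0],[0,0,0,0,0,0,0],[0,0,0,0,0,0,0],[0,0,0,0,0,0,0]]
  ]
}}

```text
clock: 5.05
tcp_pos: [0.4993, -0.0719, 0.191]
ee_rot: [-1.57, 0.001, -0.308]
wrist_force: [0.3, 0.1, -1.3]
grip_width: 0.125
```

```bash
python3 - <<'E'
from h import *
st(); print(shift([.498,-.074,.145]))
c=cam("scene"); s=robot.read_state();st(); u,v=proj(c,s["tcp_pos"]-[0,0,.079]).astype(int); print(proj(c,s["tcp_pos"]-[0,0,.079]),u,v)
cv2.imwrite("pics/s4.png",cv2.resize(c["image"][v-60:v+60,u-60:u+60],None,fx=5,fy=5,interpolation=cv2.INTER_CUBIC))
print("stand hole",onz(c,167+67.4,123+99.6,.06))
E
```

```text
t 5.05 tcp [ 0.4993 -0.0719  0.191 ] rot [-1.5702e+00  8.0000e-04 -3.0780e-01] F [ 0.3  0.1 -1.3] M [ 0.03 -0.02  0.05] g 0.125
[-0.05272495  4.59737486 -0.24376294]
t 5.1 tcp [ 0.4994 -0.0717  0.1911] rot [-1.5704e+00  5.0000e-04 -3.0730e-01] F [-0.  -0.2 -0.7] M [-0.    0.04  0.04] g 0.127
[434.38020325 281.71229481] 434 281
stand hole [0.47295728 0.29513008 0.06      ]
```

View pics/s4.png

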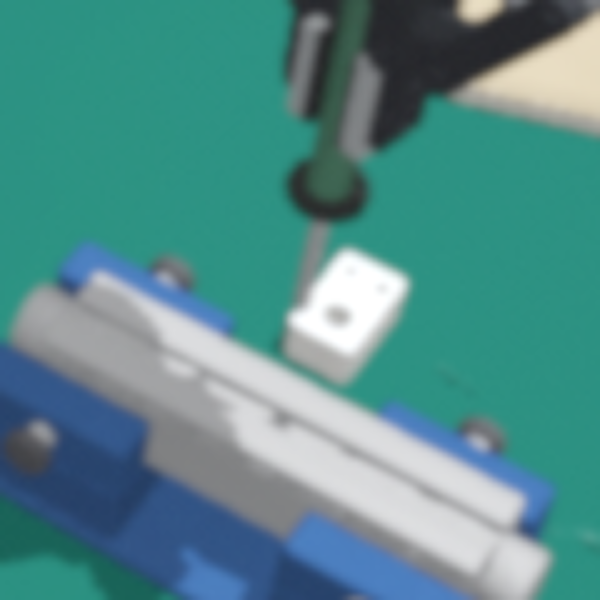

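{"op": "step_arm", "data": {
  "motion": [
    [[0,1,-0.1,0,0,0,0],[0,1.5,-0.1,0,0,0,0],[0,1,0,0,0,0,0],[0,0.7,0,0,0,0,0],[0,0.2,0,0,0,0,0],[0,0,0,0,0,0,0],[0,0,0,0,0,0,0]]
  ]
}}

```text
clock: 5.68
tcp_pos: [0.4992, -0.0746, 0.1476]
ee_rot: [-1.571, -0.0, -0.309]
wrist_force: [-0.2, 0.0, -0.4]
grip_width: 0.127
```

```bash
python3 - <<'E'
from h import *
st(); print(shift([.498,-.074,.136]))
c=cam("scene"); s=robot.read_state();st(); u,v=proj(c,s["tcp_pos"]-[0,0,.079]).astype(int); print(proj(c,s["tcp_pos"]-[0,0,.079]),u,v)
cv2.imwrite("pics/s5.png",cv2.resize(c["image"][v-40:v+40,u-40:u+40],None,fx=8,fy=8,interpolation=cv2.INTER_CUBIC))
c=cam("top"); 
u,v=proj(c,s["tcp_pos"]-[0,0,.079]).astype(int); print(proj(c,s["tcp_pos"]-[0,0,.079]),u,v)
cv2.imwrite("pics/t5.png",cv2.resize(c["image"][v-40:v+40,u-40:u+40],None,fx=8,fy=8,interpolation=cv2.INTER_CUBIC))
E
```

```text
t 5.68 tcp [ 0.4992 -0.0746  0.1476] rot [-1.5707e+00 -5.0000e-04 -3.0860e-01] F [-0.2  0.  -0.4] M [-0.02 -0.02 -0.01] g 0.127
[-0.129404    1.15650263  0.01963765]
t 5.73 tcp [ 0.4994 -0.0747  0.148 ] rot [-1.5707e+00 -1.3000e-03 -3.0870e-01] F [-0.4  1.3 -0.8] M [-0.06  0.01  0.03] g 0.127
[432.24466059 300.60330185] 432 300
[451.22198839 266.00999325] 451 266
```

View pics/s5.png

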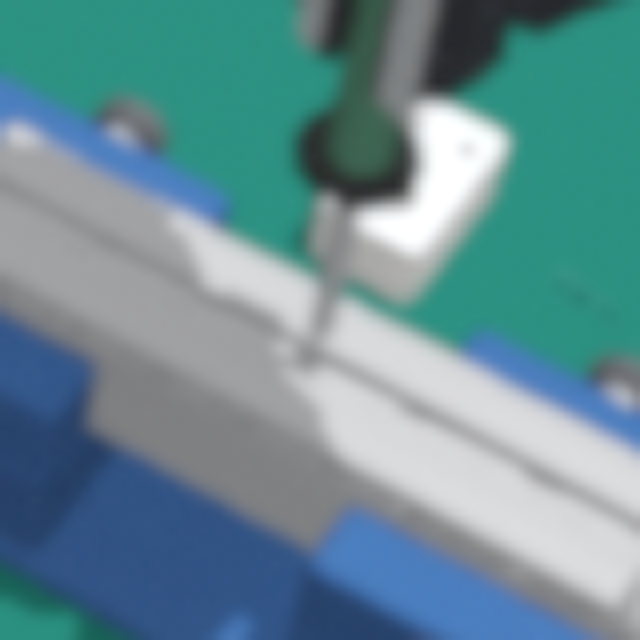

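View pics/t5.png

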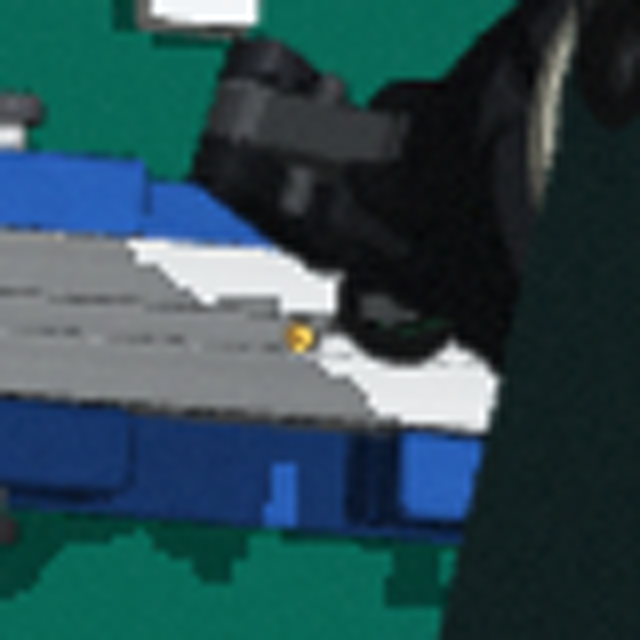

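{"op": "step_arm", "data": {
  "motion": [
    [[-0.17,0,0,0,0,0,0],[0,0.3,0,0,0,0,0],[0,0.2,0,0,0,0,0],[0,0.1,0,0,0,0,0],[0,0,0,0,0,0,0],[0,0,0,0,0,0,0]]
  ]
}}

```text
clock: 6.28
tcp_pos: [0.4972, -0.0741, 0.1411]
ee_rot: [-1.571, 0.0, -0.309]
wrist_force: [-0.1, 0.5, -0.9]
grip_width: 0.129
```

```bash
python3 - <<'E'
from h import *
st()
E
```

```text
t 6.28 tcp [ 0.4972 -0.0741  0.1411] rot [-1.5707e+00  3.0000e-04 -3.0880e-01] F [-0.1  0.5 -0.9] M [-0.02  0.03  0.02] g 0.129
```

{"op": "step_arm", "data": {
  "motion": [
    [[0,0.1,0,0,0,0,0],[0,0.1,0,0,0,0,0],[0,0.1,0,0,0,0,0],[0,0,0,0,0,0,0],[0,0,0,0,0,0,0]]
  ]
}}

```text
clock: 6.7
tcp_pos: [0.4973, -0.0741, 0.1382]
ee_rot: [-1.571, 0.0, -0.309]
wrist_force: [0.1, -0.0, -1.4]
grip_width: 0.13
```

{"op": "step_arm", "data": {
  "motion": [
    [[0,0.1,0,0,0,0,0],[0,0,0,0,0,0,0],[0,0,0,0,0,0,0]]
  ]
}}

```text
clock: 6.95
tcp_pos: [0.4973, -0.0741, 0.1372]
ee_rot: [-1.571, 0.0, -0.309]
wrist_force: [0.1, 0.5, -1.3]
grip_width: 0.124
```

{"op": "step_arm", "data": {
  "motion": [
    [[0,0.1,0,0,0,0,0],[0,0,0,0,0,0,0],[0,0,0,0,0,0,0]]
  ]
}}

```text
clock: 7.2
tcp_pos: [0.4973, -0.0741, 0.1362]
ee_rot: [-1.571, 0.0, -0.309]
wrist_force: [-0.4, 0.2, -0.7]
grip_width: 0.122
```

{"op": "step_arm", "data": {
  "motion": [
    [[0,0.1,0,0,0,0,0],[0,0,0,0,0,0,0],[0,0,0,0,0,0,0]]
  ]
}}

```text
clock: 7.45
tcp_pos: [0.4974, -0.0741, 0.1355]
ee_rot: [-1.571, -0.0, -0.309]
wrist_force: [0.2, 1.1, -0.3]
grip_width: 0.126
```

{"op": "step_arm", "data": {
  "motion": [
    [[0,0.1,0,0,0,0,0],[0,0,0,0,0,0,0],[0,0,0,0,0,0,0]]
  ]
}}

```text
clock: 7.7
tcp_pos: [0.4977, -0.0738, 0.1346]
ee_rot: [-1.57, -0.001, -0.309]
wrist_force: [0.3, 0.6, -0.1]
grip_width: 0.128
```

{"op": "step_arm", "data": {
  "motion": [
    [[0,0.1,0,0,0,0,0],[0,0,0,0,0,0,0],[0,0,0,0,0,0,0]]
  ]
}}

```text
clock: 7.95
tcp_pos: [0.4977, -0.0734, 0.1329]
ee_rot: [-1.569, -0.0, -0.308]
wrist_force: [2.0, 2.4, -1.3]
grip_width: 0.127
```

{"op": "step_arm", "data": {
  "motion": [
    [[0,0.1,0,0,0,0,0],[0,0,0,0,0,0,0],[0,0,0,0,0,0,0]]
  ]
}}

```text
clock: 8.2
tcp_pos: [0.4975, -0.0735, 0.1322]
ee_rot: [-1.569, -0.0, -0.308]
wrist_force: [1.7, 4.6, -1.4]
grip_width: 0.129
```

{"op": "step_arm", "data": {
  "motion": [
    [[0,0.1,0,0,0,0,0],[0,0,0,0,0,0,0],[0,0,0,0,0,0,0]]
  ]
}}

```text
clock: 8.45
tcp_pos: [0.4976, -0.0736, 0.1314]
ee_rot: [-1.569, -0.0, -0.309]
wrist_force: [1.8, 5.2, 0.1]
grip_width: 0.128
```

{"op": "step_arm", "data": {
  "motion": [
    [[0,0,0.08,0,0,0,0],[0,0,0,0,0,0,0],[0,0,0,0,0,0,0]]
  ]
}}

```text
clock: 8.7
tcp_pos: [0.4977, -0.0733, 0.1314]
ee_rot: [-1.571, -0.0, -0.309]
wrist_force: [2.0, 3.0, 0.8]
grip_width: 0.124
```

{"op": "step_arm", "data": {
  "motion": [
    [[0,0.1,0,0,0,0,0],[0,0,0,0,0,0,0],[0,0,0,0,0,0,0]]
  ]
}}

```text
clock: 8.95
tcp_pos: [0.4978, -0.0734, 0.1309]
ee_rot: [-1.57, -0.001, -0.309]
wrist_force: [2.2, 4.5, 4.3]
grip_width: 0.127
```

{"op": "step_arm", "data": {
  "motion": [
    [[0,0.1,0,0,0,0,0],[0,0,0,0,0,0,0],[0,0,0,0,0,0,0]]
  ]
}}

```text
clock: 9.2
tcp_pos: [0.498, -0.0734, 0.1307]
ee_rot: [-1.57, -0.002, -0.309]
wrist_force: [0.2, 3.6, 6.0]
grip_width: 0.125
```

{"op": "step_arm", "data": {
  "motion": [
    [[0,0,0.07,0,0,0,0],[0,0.1,0,0,0,0,0],[0,0,0,0,0,0,0]]
  ]
}}

```text
clock: 9.45
tcp_pos: [0.4982, -0.0732, 0.1305]
ee_rot: [-1.572, -0.002, -0.309]
wrist_force: [-0.9, 3.0, 9.9]
grip_width: 0.126
```

{"op": "step_arm", "data": {
  "motion": [
    [[0,0.1,0,0,0,0,0],[0,0.1,0,0,0,0,0],[0,0,0,0,0,0,0]]
  ]
}}

```text
clock: 9.7
tcp_pos: [0.4984, -0.0733, 0.1293]
ee_rot: [-1.571, -0.003, -0.309]
wrist_force: [-2.5, 2.9, 12.3]
grip_width: 0.125
```

{"op": "step_arm", "data": {
  "motion": [
    [[0,0.1,0,0,0,0,0],[0,0.1,0,0,0,0,0],[0,0,0,0,0,0,0]]
  ]
}}

```text
clock: 9.95
tcp_pos: [0.4984, -0.0732, 0.1275]
ee_rot: [-1.571, -0.003, -0.309]
wrist_force: [-1.1, 4.9, 12.9]
grip_width: 0.128
```

{"op": "step_arm", "data": {
  "motion": [
    [[0,0.08,0.08,0,0,0,0],[0,0.08,0,0,0,0,0],[0,0.08,0,0,0,0,0],[0,0.08,0,0,0,0,0],[0,0,0,0,0,0,0]]
  ]
}}

```text
clock: 10.37
tcp_pos: [0.4985, -0.0729, 0.1242]
ee_rot: [-1.573, -0.003, -0.309]
wrist_force: [-2.0, 3.1, 13.3]
grip_width: 0.126
```

{"op": "step_arm", "data": {
  "motion": [
    [[0,0.08,0,0,0,0,0],[0,0.08,0,0,0,0,0],[0,0.08,0,0,0,0,0],[0,0.08,0,0,0,0,0],[0,0,0,0,0,0,0]]
  ]
}}

```text
clock: 10.78
tcp_pos: [0.4985, -0.0729, 0.1211]
ee_rot: [-1.573, -0.003, -0.309]
wrist_force: [-2.3, 3.0, 13.9]
grip_width: 0.123
```

{"op": "step_arm", "data": {
  "motion": [
    [[0,0.08,0,0,0,0,0],[0,0.08,0,0,0,0,0],[0,0.08,0,0,0,0,0],[0,0.08,0,0,0,0,0],[0,0,0,0,0,0,0]]
  ]
}}

```text
clock: 11.2
tcp_pos: [0.4985, -0.0729, 0.1179]
ee_rot: [-1.573, -0.003, -0.309]
wrist_force: [-2.1, 3.6, 13.1]
grip_width: 0.129
```

{"op": "step_arm", "data": {
  "motion": [
    [[0,0.08,0,0,0,0,0],[0,0.08,0,0,0,0,0],[0,0.08,0,0,0,0,0],[0,0.08,0,0,0,0,0],[0,0,0,0,0,0,0]]
  ]
}}

```text
clock: 11.62
tcp_pos: [0.4985, -0.0729, 0.1147]
ee_rot: [-1.572, -0.003, -0.309]
wrist_force: [-2.6, 3.1, 14.1]
grip_width: 0.125
```

{"op": "step_arm", "data": {
  "motion": [
    [[0,0.08,0,0,0,0,0],[0,0.08,0,0,0,0,0],[0,0.08,0,0,0,0,0],[0,0.08,0,0,0,0,0],[0,0,0,0,0,0,0]]
  ]
}}

```text
clock: 12.03
tcp_pos: [0.4986, -0.0729, 0.1116]
ee_rot: [-1.572, -0.003, -0.309]
wrist_force: [-2.1, 3.7, 14.2]
grip_width: 0.128
```

{"op": "step_arm", "data": {
  "motion": [
    [[0,0.08,0,0,0,0,0],[0,0.08,0,0,0,0,0],[0,0.05,0,0,0,0,0],[0,0,0,0,0,0,0]]
  ]
}}

```text
clock: 12.37
tcp_pos: [0.4986, -0.0729, 0.1095]
ee_rot: [-1.572, -0.003, -0.309]
wrist_force: [-2.6, 3.6, 13.1]
grip_width: 0.128
```

{"op": "step_arm", "data": {
  "motion": [
    [[0,0.05,0,0,0,0,0],[0,0.05,0,0,0,0,0],[0,0,0,0,0,0,0]]
  ]
}}

```text
clock: 12.62
tcp_pos: [0.4986, -0.0729, 0.1085]
ee_rot: [-1.572, -0.003, -0.309]
wrist_force: [-2.3, 3.8, 13.7]
grip_width: 0.127
```

{"op": "step_arm", "data": {
  "motion": [
    [[0,0.05,0,0,0,0,0],[0,0.05,0,0,0,0,0],[0,0,0,0,0,0,0]]
  ]
}}

```text
clock: 12.87
tcp_pos: [0.4986, -0.0729, 0.1075]
ee_rot: [-1.572, -0.003, -0.309]
wrist_force: [-2.5, 3.2, 13.6]
grip_width: 0.126
```

{"op": "step_arm", "data": {
  "motion": [
    [[0,0.05,0,0,0,0,0],[0,0.05,0,0,0,0,0],[0,0,0,0,0,0,0]]
  ]
}}

```text
clock: 13.12
tcp_pos: [0.4986, -0.0729, 0.1065]
ee_rot: [-1.572, -0.003, -0.309]
wrist_force: [-2.1, 3.8, 15.0]
grip_width: 0.126
```

{"op": "step_arm", "data": {
  "motion": [
    [[0,0.05,0,0,0,0,0],[0,0.05,0,0,0,0,0],[0,0,0,0,0,0,0]]
  ]
}}

```text
clock: 13.37
tcp_pos: [0.4986, -0.0729, 0.1059]
ee_rot: [-1.572, -0.003, -0.309]
wrist_force: [-2.4, 4.8, 16.2]
grip_width: 0.122
```

{"op": "step_arm", "data": {
  "motion": [
    [[0,0.05,0,0,0,0,0],[0,0.05,0,0,0,0,0],[0,0,0,0,0,0,0]]
  ]
}}

```text
clock: 13.62
tcp_pos: [0.4988, -0.0729, 0.1057]
ee_rot: [-1.572, -0.004, -0.309]
wrist_force: [-3.9, 4.6, 19.1]
grip_width: 0.125
```

{"op": "step_arm", "data": {
  "motion": [
    [[0,0.05,0,0,0,0,0],[0,0.05,0,0,0,0,0],[0,0,0,0,0,0,0],[0,0,0,0,0,0,0]]
  ]
}}

```text
clock: 13.95
tcp_pos: [0.4989, -0.073, 0.1056]
ee_rot: [-1.572, -0.004, -0.309]
wrist_force: [-4.7, 4.2, 22.0]
grip_width: 0.127
```

```bash
python3 - <<'E'
from h import *
st()
c=cam("scene"); cv2.imwrite("pics/s6.png",cv2.resize(c["image"][265:365,365:485],None,fx=6,fy=6,interpolation=cv2.INTER_CUBIC))
E
```

```text
t 13.95 tcp [ 0.4989 -0.073   0.1056] rot [-1.5724 -0.0044 -0.3087] F [-4.7  4.2 22. ] M [ 0.88  1.26 -0.03] g 0.127
```

View pics/s6.png

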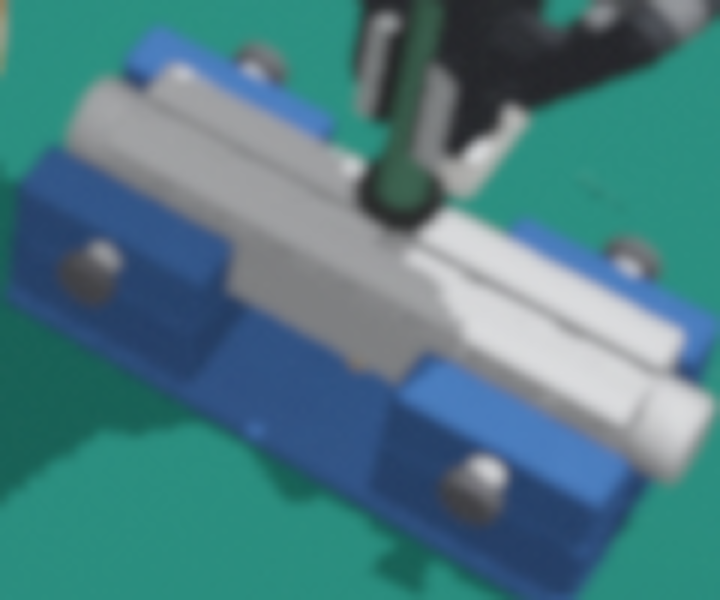

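{"op": "step_arm", "data": {
  "motion": [
    [[0,-0.4,0,0,0,0,0],[0,-0.4,0,0,0,0,0],[0,-0.6,0,0,0,0,0],[0,-0.8,0,0,0,0,0],[0,-0.8,0,0,0,0,0],[0,-0.8,0,0,0,0,0],[0,-0.8,0,0,0,0,0]]
  ]
}}

```text
clock: 14.58
tcp_pos: [0.4973, -0.0727, 0.1468]
ee_rot: [-1.573, 0.002, -0.309]
wrist_force: [0.7, -0.3, -1.2]
grip_width: 0.127
```

{"op": "step_arm", "data": {
  "motion": [
    [[0,-1,0,0,0,0,0],[0,-1.2,0,0,0,0,0],[0,-1.2,0,0,0,0,0],[0,-1,0,0,0,0,0],[0,-0.5,0,0,0,0,0],[0,0,0,0,0,0,0],[0,0,0,0,0,0,0]]
  ]
}}

```text
clock: 15.17
tcp_pos: [0.4981, -0.072, 0.1955]
ee_rot: [-1.571, -0.0, -0.309]
wrist_force: [0.1, -0.4, -1.9]
grip_width: 0.126
```

```bash
python3 - <<'E'
from h import *
st(); print(shift([.4735,.2962,.195]))
c=cam("scene"); s=robot.read_state(); u,v=proj(c,s["tcp_pos"]-[0,0,.079]).astype(int); print(proj(c,s["tcp_pos"]-[0,0,.079]),u,v)
cv2.imwrite("pics/s7.png",cv2.resize(c["image"][v-60:v+60,u-60:u+60],None,fx=5,fy=5,interpolation=cv2.INTER_CUBIC))
E
```

```text
t 15.17 tcp [ 0.4981 -0.072   0.1955] rot [-1.5708e+00 -5.0000e-04 -3.0870e-01] F [ 0.1 -0.4 -1.9] M [-0.08  0.04  0.03] g 0.126
[-13.52889826   0.0443188   34.33015966]
[434.37567244 280.88580335] 434 280
```

View pics/s7.png

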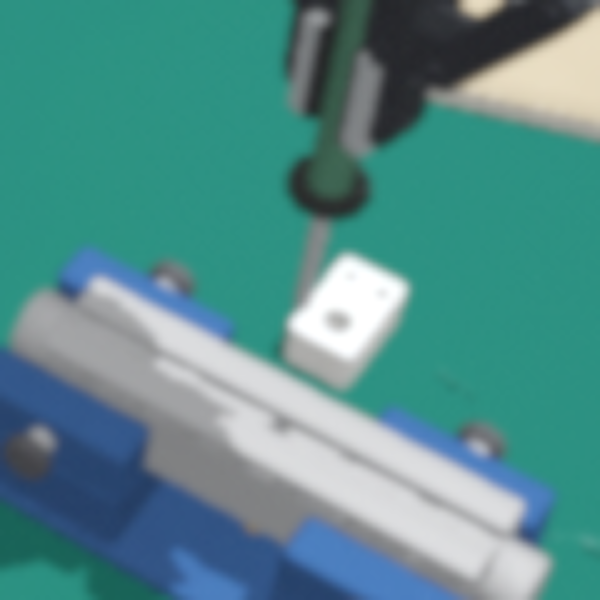

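{"op": "step_arm", "data": {
  "motion": [
    [[-0.4,0,1,0,0,0,0],[-0.9,0,2.2,0,0,0,0],[-1.2,0,3,0,0,0,0],[-1.2,0,3,0,0,0,0],[-1.2,0,3,0,0,0,0],[-1.2,0,3,0,0,0,0],[-1.2,0,3,0,0,0,0],[-1.2,0,3,0,0,0,0],[-1.2,0,3,0,0,0,0],[-1.2,0,3,0,0,0,0]]
  ]
}}

```text
clock: 16.05
tcp_pos: [0.4755, 0.2225, 0.1943]
ee_rot: [-1.571, 0.002, -0.308]
wrist_force: [0.6, 0.2, -0.9]
grip_width: 0.125
```

{"op": "step_arm", "data": {
  "motion": [
    [[-1.2,0,3,0,0,0,0],[-0.9,0,2.3,0,0,0,0],[-0.6,0,1.3,0,0,0,0],[-0.2,0,0.5,0,0,0,0],[0,0,0,0,0,0,0],[0,0,0,0,0,0,0],[0,0,0,0,0,0,0]]
  ]
}}

```text
clock: 16.63
tcp_pos: [0.471, 0.2955, 0.1951]
ee_rot: [-1.572, -0.0, -0.31]
wrist_force: [0.3, 0.2, -1.1]
grip_width: 0.129
```

```bash
python3 - <<'E'
from h import *
st(); print(shift([.4734,.2962,.15]))
c=cam("scene"); s=robot.read_state();st(); u,v=proj(c,s["tcp_pos"]-[0,0,.079]).astype(int); print(proj(c,s["tcp_pos"]-[0,0,.079]),u,v)
cv2.imwrite("pics/s8.png",cv2.resize(c["image"][v-60:v+60,u-60:u+60],None,fx=5,fy=5,interpolation=cv2.INTER_CUBIC))
E
```

```text
t 16.63 tcp [0.471  0.2955 0.1951] rot [-1.5716e+00 -1.0000e-04 -3.1040e-01] F [ 0.3  0.2 -1.1] M [ 0.02 -0.01  0.  ] g 0.129
[0.20722879 4.51027121 0.14622423]
t 16.68 tcp [0.4711 0.2954 0.1953] rot [-1.5712e+00 -3.0000e-04 -3.1070e-01] F [ 0.3 -0.3 -2. ] M [-0.   -0.01  0.03] g 0.127
[229.42514584 199.28484624] 229 199
```

View pics/s8.png

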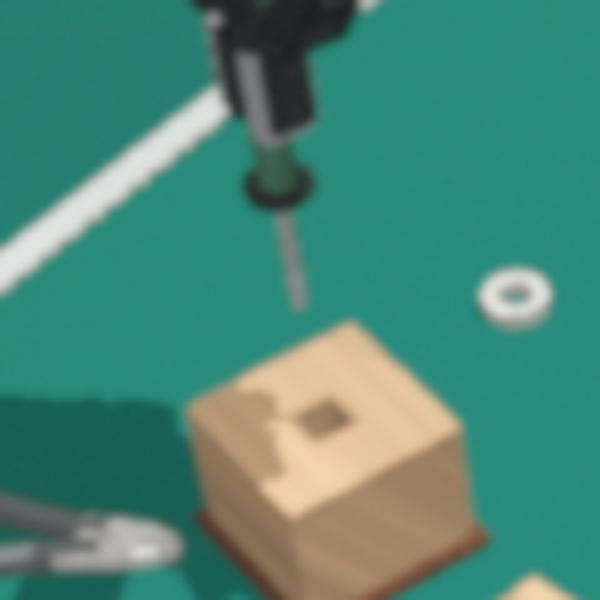

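{"op": "step_arm", "data": {
  "motion": [
    [[0.2,0.5,0.12,0,0,0,0],[0,1.5,0,0,0,0,0],[0,1.5,0,0,0,0,0],[0,0.5,0,0,0,0,0],[0,0,0,0,0,0,0],[0,0,0,0,0,0,0]]
  ]
}}

```text
clock: 17.18
tcp_pos: [0.4732, 0.2968, 0.1552]
ee_rot: [-1.571, 0.0, -0.31]
wrist_force: [-0.5, 0.8, -1.8]
grip_width: 0.127
```

```bash
python3 - <<'E'
from h import *
c=cam("scene"); s=robot.read_state();st(); u,v=proj(c,s["tcp_pos"]-[0,0,.079]).astype(int); print(proj(c,s["tcp_pos"]-[0,0,.079]),u,v)
cv2.imwrite("pics/s9.png",cv2.resize(c["image"][v-60:v+60,u-60:u+60],None,fx=5,fy=5,interpolation=cv2.INTER_CUBIC))
print(shift([.4734,.2962,.0875]))
E
```

```text
t 17.23 tcp [0.4736 0.2971 0.156 ] rot [-1.570e+00 -9.000e-04 -3.094e-01] F [-0.3 -0.5 -1.5] M [-0.    0.02  0.07] g 0.127
[232.5287011  214.98060893] 232 214
[ 5.86052649e-03  6.84606509e+00 -1.01141193e-01]
```

View pics/s9.png

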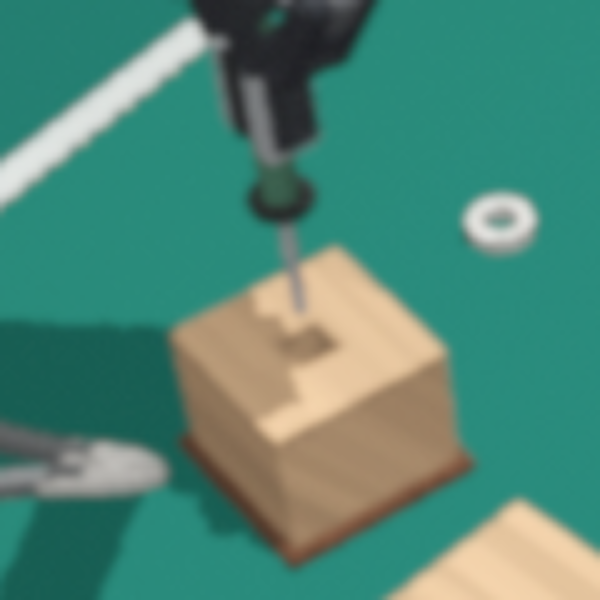

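{"op": "step_arm", "data": {
  "motion": [
    [[0,0.8,-0.05,0,0,0,0],[0,1,0,0,0,0,0],[0,1,0,0,0,0,0],[0,1,0,0,0,0,0],[0,0.7,0,0,0,0,0],[0,0,0,0,0,0,0]]
  ]
}}

```text
clock: 17.73
tcp_pos: [0.4713, 0.2961, 0.1071]
ee_rot: [-1.574, 0.004, -0.309]
wrist_force: [-0.1, 0.2, -1.2]
grip_width: 0.125
```

{"op": "step_arm", "data": {
  "motion": [
    [[0,0.6,0,0,0,0,0],[0,0.6,0,0,0,0,0],[0,0.4,0,0,0,0,0],[0,0.2,0,0,0,0,0],[0,0,0,0,0,0,0],[0,0,0,0,0,0,0]]
  ]
}}

```text
clock: 18.23
tcp_pos: [0.473, 0.2969, 0.0923]
ee_rot: [-1.571, -0.0, -0.309]
wrist_force: [-0.1, -1.6, -0.7]
grip_width: 0.122
```

{"op": "step_arm", "data": {
  "motion": [
    [[0,0.1,0,0,0,0,0],[0,0.1,0,0,0,0,0],[0,0.1,0,0,0,0,0],[0,0,0,0,0,0,0],[0,0,0,0,0,0,0]]
  ]
}}

```text
clock: 18.65
tcp_pos: [0.4729, 0.2968, 0.0892]
ee_rot: [-1.571, -0.0, -0.309]
wrist_force: [0.2, 0.4, -1.6]
grip_width: 0.126
```

{"op": "step_arm", "data": {
  "motion": [
    [[0,0.1,0,0,0,0,0],[0,0.1,0,0,0,0,0],[0,0,0,0,0,0,0],[0,0,0,0,0,0,0]]
  ]
}}

```text
clock: 18.98
tcp_pos: [0.4731, 0.297, 0.0881]
ee_rot: [-1.57, -0.001, -0.309]
wrist_force: [-2.3, -1.7, 4.3]
grip_width: 0.128
```

```bash
python3 - <<'E'
from h import *
c=cam("scene");cv2.imwrite("pics/s10.png",cv2.resize(c["image"][170:270,180:280],None,fx=6,fy=6,interpolation=cv2.INTER_CUBIC));st()
E
```

```text
t 19.03 tcp [0.4731 0.297  0.0881] rot [-1.5701e+00 -6.0000e-04 -3.0880e-01] F [-0.5 -0.9  4.3] M [-0.13  0.3   0.01] g 0.127
```

View pics/s10.png

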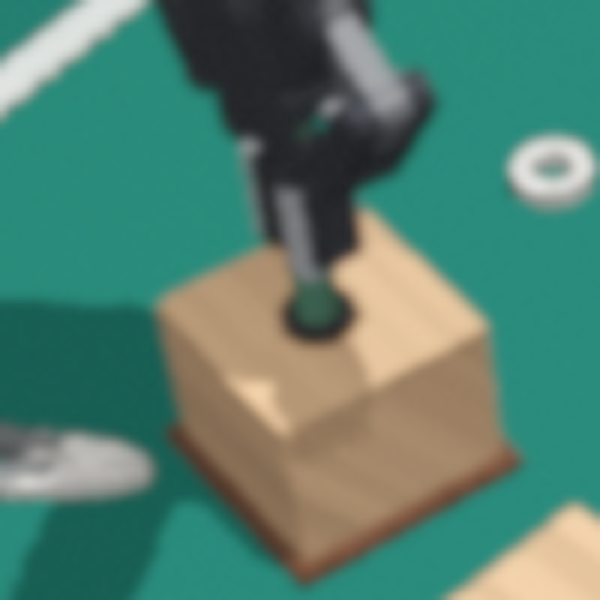

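{"op": "step_arm", "data": {
  "motion": [
    [[0,0,0,0,0,0,0.16],[0,0,0,0,0,0,0.2],[0,0,0,0,0,0,0.25],[0,0,0,0,0,0,0.4],[0,0,0,0,0,0,0.6],[0,0,0,0,0,0,0.6],[0,0,0,0,0,0,0.6]]
  ],
  "squeeze": 20
}}

```text
clock: 19.62
tcp_pos: [0.4729, 0.2968, 0.0871]
ee_rot: [-1.571, 0.0, -0.309]
wrist_force: [-0.3, -1.0, 0.7]
grip_width: 0.6
```

```bash
python3 - <<'E'
from h import *
c=cam("scene");cv2.imwrite("pics/s11.png",cv2.resize(c["image"][150:270,170:290],None,fx=5,fy=5,interpolation=cv2.INTER_CUBIC));st()
E
```

```text
t 19.67 tcp [0.4729 0.2968 0.0871] rot [-1.5708e+00  1.0000e-04 -3.0880e-01] F [-0.1 -0.9 -0. ] M [-0.03 -0.    0.03] g 0.597
```

View pics/s11.png

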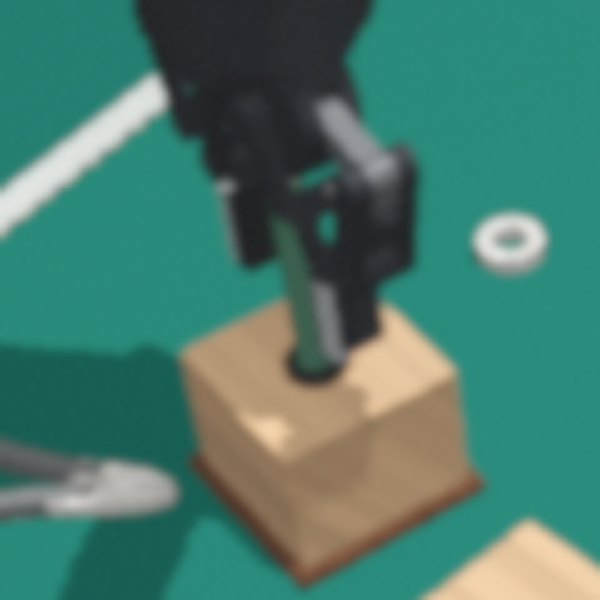

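The flange sits flat on the stand and the fingers are open and clear of the handle, so I'll lift straight up and then move away.

{"op": "step_arm", "data": {
  "motion": [
    [[0,-1,0,0,0,0,0.6],[0,-2,0,0,0,0,0.6],[0,-2.5,0,0,0,0,0.6],[0,-2.5,0,0,0,0,0.6],[0,-2.5,0,0,0,0,0.6],[0,-2,0,0,0,0,0.6],[0,-1,0,0,0,0,0.6],[0,0,0,0,0,0,0.6]]
  ]
}}

```text
clock: 20.33
tcp_pos: [0.4742, 0.2975, 0.2263]
ee_rot: [-1.566, -0.005, -0.309]
wrist_force: [0.7, 0.3, 0.0]
grip_width: 0.602
```

{"op": "step_arm", "data": {
  "motion": [
    [[-2,0,0,0,0,0,0.6],[-3,0,0,0,0,0,0.6],[-3,0,0,0,0,0,0.6],[-3,0,0,0,0,0,0.6],[-2,0,0,0,0,0,0.6],[-1,0,0,0,0,0,0.6],[0,0,0,0,0,0,0.6],[0,0,0,0,0,0,0.6]]
  ]
}}

```text
clock: 21.0
tcp_pos: [0.3396, 0.3392, 0.2215]
ee_rot: [-1.572, -0.0, -0.308]
wrist_force: [1.2, -0.1, 0.6]
grip_width: 0.603
```

```bash
python3 - <<'E'
from h import *
c=cam("scene");cv2.imwrite("pics/s12.png",c["image"]);t=cam("top");cv2.imwrite("pics/t12.png",t["image"]);st()
cv2.imwrite("pics/s12b.png",cv2.resize(c["image"][260:370,355:490],None,fx=5,fy=5,interpolation=cv2.INTER_CUBIC))
E
```

```text
t 21.1 tcp [0.3404 0.339  0.2217] rot [-1.5716e+00 -2.0000e-04 -3.0980e-01] F [ 1.  -0.4 -0.1] M [0.01 0.03 0.03] g 0.6
```

View pics/s12.png

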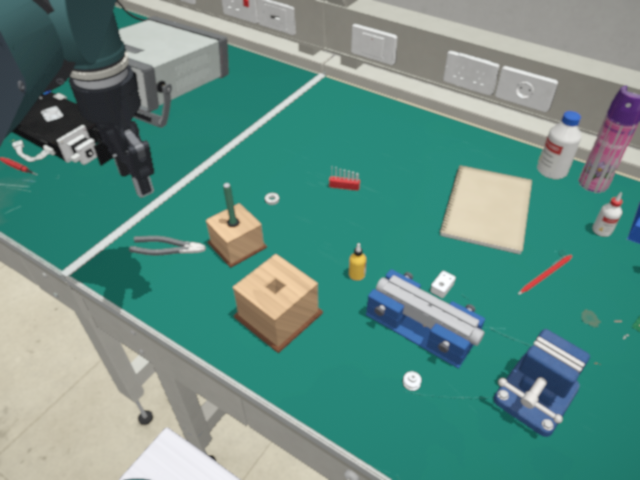

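View pics/t12.png

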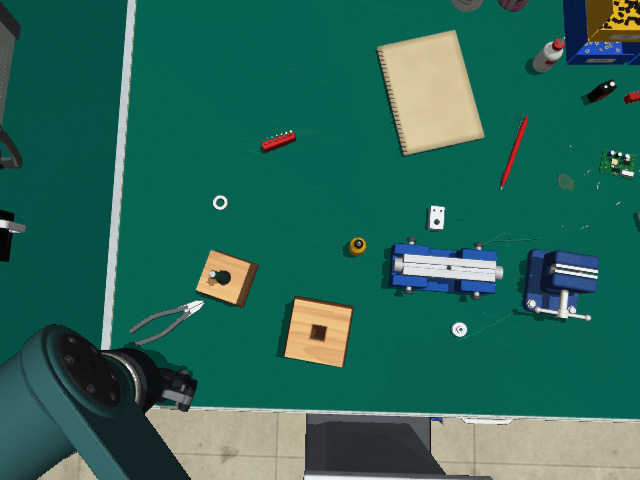

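View pics/s12b.png

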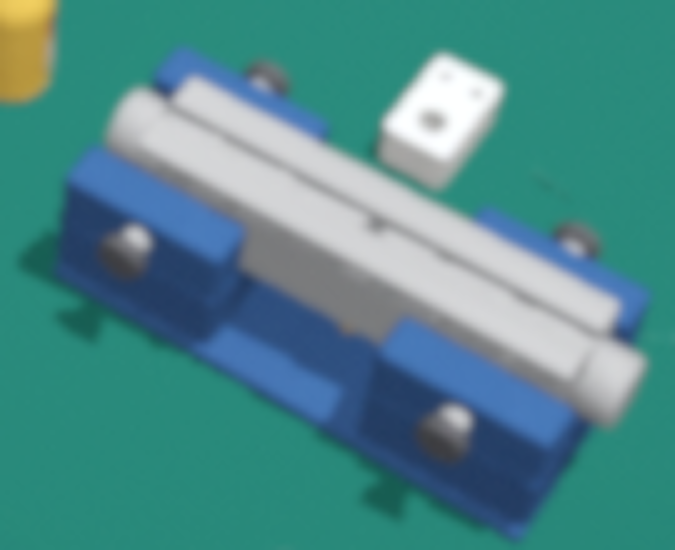

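The final pictures show the punch upright in the small stand (top view 222,277), the pin hole now dark (449,267), and brass below the shaft in the block's window. The oil, pulley, clamp and bearing are at their starting pixels.

```bash
python3 -c "
from cell import robot
print(robot.job_done())"
```

```text
the job is handed in; nothing more can be done
None
```

I drove the brass pin out of the underside of the shaft, hung the green punch back in the smaller stand and let go. I then backed the arm clear and handed the job in at about 21 s of the 72 s allowed.

- **Finding the hole:** I did not feel along the whole groove, because the pin hole showed in both cameras. I lowered the nose there, and it sank in with sideways forces of up to about 5 N, which I mostly relieved with small shifts.
- **Driving the pin:** It moved at about 12–15 N for roughly 25 mm. The reading then rose to 22 N with almost no further movement, which fits the pin meeting the block's hard floor. 22 N was the largest force read, though I only read it at the end of each short move.
- **Final pictures:** The hole is dark from above and brass shows below the shaft in the block's window. The punch stands upright with its flange on the stand. The flange met the stand at the same tool height as when I gripped it (0.088 m). The oil bottle, pulley, rod clamp and bearing look unmoved.
- **Checks that disagreed:** Two estimates differed by about 2 mm:
  - **Hole position:** The two cameras disagreed. I put this down to the groove wall hiding part of the hole in the scene view, and the touch-down supported the top view's figure to within about 1 mm.
  - **Length below the fingers:** The length of punch below the fingers came out at 77.6 mm at the bottom of the stroke, against 79 mm at the grasp.

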